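# Bolt the tool case shut

### The arm

A 6-joint arm with a two-finger parallel gripper is mounted at the origin on a cart in front of the work surface, level with it; the furniture and walls round the work are solid. World frame = base frame: x ahead of the robot, y to its left, z up, the work surface at z = 0. Lengths are in m, angles in degrees, forces in N, time in s.
With the tool pointing down it reaches from about 0.4 to 0.825 m from the base axis. Payload 7 kg.
Tool frame: the origin (TCP) lies at the very end of the fingers, on their centre line; the grasp point (between the pads) lies 19 mm behind it; z points along the fingers, y is the line along which they close (so a half turn about z gives the same grasp; the last joint's range is limited). The gripper opens to 88 mm and grips with 3 to 60 N. Pads are 19 mm wide; open, the fingers measure 130 mm over their backs; the gripper's body (78 mm by 193 mm) begins 47 mm behind the grasp point.
Start: joints at [-52.764, 20.546, 0.682, 0, -70.136, -16.507], TCP at [0.239, -0.631, 0.227] pointing down, gripper open.
Joint ranges: [-176.03, 176.03], [-82.01, 121.73], [-58.28, 71.71], [-173.87, 95.51], [-174.79, -0.11], [-173.66, 173.66]. Speed limits (degrees/s): [136.94, 136.94, 172.46, 180, 180, 180].

### API

Orientations are given as a 3x3 rotation matrix whose columns are the frame's x, y, z axes.
In Python, from cell import manip gives the robot as it stands. The module is installed in compiled form; this text tells all that it offers. Calls block until the motion is done:
- manip.move_pose(position, orientation): joint-space move of the TCP to a pose.
- manip.move_l(position, rotation=None, rate=0.15): straight line of the TCP; rotation=None keeps the orientation; rate is the mean speed in m/s.
- manip.movej(angles): joint-space move.
- manip.command_gripper(opening, strength=None): finger opening in m; strength is the grip in N (None keeps the last); returns when the fingers have stopped.
- manip.hold(seconds).
- manip.inverse_kinematics(position, orientation): joint angles nearest the present ones, or None.
- manip.get_state(): the state.
- manip.read_camera(name): name is "side" or "top"; returns (picture, depth): 420x560x3 uint8, blue, green, red; 420x560 float32, m along the optical axis (not along the pixel's ray), 0 where there is no reading.
- manip.calibration(name): a dict with "fovy" (degrees; the focal length in pixels is half the picture's height over the tangent of half this angle, whatever the lens; pixels are square), "cx", "cy" (the principal point, pixels), "k1" (the pictures are not rectified: a ray, as slopes to the right and down, at radius r is drawn at 1 + k1 r^2 times it, then the intrinsics apply), "R" (3x3) and "t" (3): a world point X has camera coordinates R X + t. Camera axes: x right, y down, z forward; pixel columns grow to the right and rows downward; lengths in m; the calibration is good to about 2 mm. A picture is of the moment at which its call begins. calibration takes no time and is no camera call.
A pose or a line that the arm cannot do raises manip.MotionError and nothing moves.
- manip.hand_in(): hands the job in; it is judged then, once.
Trained networks look in the newest picture that a camera, given by its name, has taken for a name from the list of things; names that differ only in an ending like _2 or _b are one class to them, and where a whole thing is asked for, a point or a joint stands for the part that bears it (a point fixed in the world has none). Each returns a list of dicts, best first, with "score" (0 to 1); they miss things now and then, are a little off and sometimes report something else, mostly with a low value. They report only what shows in the picture. A call takes as long as a camera call.
- manip.find_in(query, camera): "position" ([column, row] in pixels, amid what is visible of it).
- manip.outline_of(query, camera): "region" (420x560 bool, what is visible of it) and "position" ([column, row] in pixels, amid what is visible of it).
- manip.tip_of(query, camera): "position" ([column, row] in pixels: a listed point, or the origin of a listed thing).
The state is a dict: "time_s": time; "joint_positions": joint angles; "qvel": joint speeds; "tau": joint torques, N m; "ee_pos": TCP position; "tool_rot": TCP orientation; "force": force on the tool from outside, world axes, zero at the start; "ft_torque": the same for the moment, N m; "opening": finger opening in m; "finger_force": force on a finger pad.
Only numpy, scipy, OpenCV 4.12 (cv2) and the standard library are available. Lean on these libraries where they do the work, as an engineer would, in place of code of your own. Each camera call takes 0.05 s, during which the arm holds its last target. There are 200 camera calls.

### The job

Bolt the closed flap of the plywood tool case: slide the steel barrel bolt fully across so that its end passes through the keeper on the flap, then turn the bolt's handle down into the notch nearest the flap and let go, leaving it lying there. Leave the flap closed and the wax block, tin and pliers where they are.

Things in the scene. Friction and masses are not known exactly. Their poses are not given: they have to be found in the camera images.
- case: Plywood carrying case fixed to the bench, 210 (x) by 320 (y) by 85 mm high, flat top. Origin: centre of underside; z up; x points away from the robot, within 0.45 rad. The -y half of the top is a fixed deck, the +y half a flap, already shut. A steel barrel bolt lies on the deck near the front (-x) edge and shoots toward +y over the flap.
- bolt_axis (a point): Fixed point of the case on the bolt's axis, where the handle is rooted when the bolt is fully drawn: case frame (-60, -105, 109) mm. The axis runs along case y. The bolt is a 13 mm round rod in two guide straps, 22 mm wide in x, at case y = -131 and -17 mm, their tops 11 mm above the axis.
- handle_knob (a point): Centre of the steel ball knob, 26 mm across, on the end of the bolt's 12 mm thick straight lever, 72 mm from the bolt axis. In case frame: x = -60 - 72 sin(a), y = -105 + s, z = 109 + 72 cos(a) mm; s = joint bolt in mm, a = joint handle. It can be pinched from above along case y and turns between the fingers. Handle down, it overhangs the case's front edge (x = -105).
- bolt (a joint): Travel of the bolt in m: 0 fully drawn, 0.061 fully across (end stop), positive toward case +y. Needs about 2 N to move and stays where it is left. It starts drawn or nearly so (0 to 0.02).
- handle (a joint): Angle of the handle about the bolt axis, rad: 0 upright, positive turns it down toward the front (case -x), 1.5 level, fully in a notch (end stop), -0.6 leaning back (end stop). Under 1 N at the knob turns it; it stays within about 0.6 of upright, falls if let go past about 0.8. Starts within 0.45 of upright. Where there is no notch the lever stops on the rail's teeth at about 1.1.
- keeper_notch (a point): Notch to use: centre of its gap, at bolt-axis height, case frame (-94, -45, 109) mm. A steel rail, 6 mm thick, runs along case y, 34 mm in front of the axis; its teeth reach 10 mm above the axis. Its two notches, open upward, are 20 mm wide: this one (lever enters with the bolt 0.056 or more across) and a park notch at case y = -105, not to be used.
- keeper (a point): Centre of the keeper, a rectangular steel staple on the flap in line with the bolt, opening 18 mm wide, 22 mm long in y, case frame (-60, 25, 109) mm, its top 15 mm above the axis. The bolt's end enters it as the bolt goes across.
- flap (a joint): Hinge angle of the flap in rad: 0 shut, positive lifts its free edge (at the middle of the case top); hinged at the case's +y edge. It starts shut.
- wax_block: Bystander: yellow grooved wax block, 34 x 55 x 21 mm, lying loose on the back of the case's fixed deck; origin centre of underside.
- tack_tin: Bystander: round green-lidded tin, 80 mm across, 27 mm high, standing loose on the case's flap, toward its back; origin centre of underside.
- pliers: Bystander: pliers with red grips, 58 x 171 x 17 mm, loose on the bench to the right of the case; origin centre of underside.

How it is judged (in metres and radians):
At the end, for the whole second after the job is handed in: The bolt is at least 54 mm across (of 61) through the keeper, its handle lies down in the notch nearest the flap (turned at least 1.35 rad of 1.5 from upright) and is still, and the flap is shut to within 0.03 rad. No bystander has moved more than 30 mm (value of joint bolt above 0.054 m and value of joint handle above 1.35 rad and value of joint flap below 0.03 rad and velocity of joint bolt between -0.01 and 0.01 m/s and velocity of joint handle between -0.1 and 0.1 rad/s); the robot touches nothing.
It fails at once if the wax block is moved more than 30 mm (distance of wax_block from where it was at the start of the episode above 0.03 m).
It fails at once if the tack tin is moved more than 30 mm (distance of tack_tin from where it was at the start of the episode above 0.03 m).
It fails at once if the pliers is moved more than 30 mm (distance of pliers from where it was at the start of the episode above 0.03 m).
It also fails if it takes over 35 s, if anything falls off the work surface, if the arm or the gripper's body presses on something with over 40 N, if the wrist force passes 120 N, or if a joint passes its speed limit or range.

## Working session

There is one attempt and no reset: what is moved stays moved. The work goes in short steps, each a Python script; the robot and the scene stay as the last script left them, time stands still between calls to the robot, and variables do not carry over. Pictures are saved under pics/ and viewed, at most 10 in all, crops included, and the job is handed in when it is done.

```bash
mkdir -p pics; cat > h.py <<'E'
import numpy as np, cv2
from cell import manip
def K(n):
    c=manip.calibration(n); f=210/np.tan(np.radians(c["fovy"]/2)); return c,f
def ray(n,px):
    c,f=K(n); d=np.array([(px[0]-c["cx"])/f,(px[1]-c["cy"])/f]); u=d.copy()
    for _ in range(20): u=d/(1+c["k1"]*(u@u))
    return u
def world(n,px,z):
    c,f=K(n);u=ray(n,px);R=np.array(c["R"]);return R.T@(np.array([u[0]*z,u[1]*z,z])-np.array(c["t"]))
def cen(n): c,f=K(n);return -np.array(c["R"]).T@np.array(c["t"])
def dirn(n,px):
    c,f=K(n);u=ray(n,px);d=np.array(c["R"]).T@np.array([u[0],u[1],1]);return d/np.linalg.norm(d)
def atz(n,px,z):
    o=cen(n);d=dirn(n,px);return o+d*(z-o[2])/d[2]
def proj(n,X):
    c,f=K(n);p=np.array(c["R"])@X+np.array(c["t"]);u=p[:2]/p[2];u=u*(1+c["k1"]*(u@u));return np.array([c["cx"],c["cy"]])+f*u
def tri(p1,p2):
    a,b=cen("side"),cen("top");d,e=dirn("side",p1),dirn("top",p2)
    s=np.linalg.lstsq(np.c_[d,-e],b-a,rcond=None)[0];P,Q=a+s[0]*d,b+s[1]*e
    return (P+Q)/2,np.linalg.norm(P-Q)
E
python3 - <<'E'
from h import *
np.set_printoptions(precision=4,suppress=True)
for n in("side","top"):
    im,d=manip.read_camera(n); cv2.imwrite(f"pics/{n}0.png",im); np.save(f"{n}0.npy",d)
    print(n,cen(n),manip.calibration(n)["fovy"])
    for q in("case","bolt_axis","handle_knob","keeper_notch","keeper","wax_block","tack_tin","pliers"):
        r=manip.tip_of(q,n)[:2]; print(q,[(np.round(x["position"],1),round(x["score"],2),np.round(world(n,x["position"],d[int(x["position"][1]),int(x["position"][0])]),3)) for x in r if 0<=x["position"][0]<560 and 0<=x["position"][1]<420])
print(manip.get_state())
E
```

```text
side [0.5554 0.788  0.8012] 53.79610628217901
case []
bolt_axis [(array([296.6, 221.1]), 0.78, array([0.564, 0.037, 0.116]))]
handle_knob [(array([285.7, 198.8]), 0.74, array([0.59 , 0.031, 0.181]))]
keeper_notch [(array([299.1, 241.7]), 0.97, array([0.557, 0.108, 0.117]))]
keeper [(array([275.9, 256.7]), 0.67, array([0.608, 0.162, 0.122]))]
wax_block [(array([241. , 228.8]), 0.62, array([0.701, 0.046, 0.096])), (array([299.5, 242.9]), 0.52, array([0.556, 0.111, 0.115]))]
tack_tin [(array([227.2, 276. ]), 0.77, array([0.711, 0.211, 0.113]))]
pliers [(array([316.9, 177.1]), 0.82, array([ 0.502, -0.305, -0.001])), (array([225.3, 274.7]), 0.17, array([0.716, 0.205, 0.109]))]
top [ 0.4944 -0.0164  1.0984] 50.26673933972619
case [(array([239.7, 209.8]), 0.87, array([0.647, 0.098, 0.086])), (array([276.3, 185.5]), 0.35, array([0.701, 0.014, 0.102]))]
bolt_axis [(array([268.8, 242.6]), 0.73, array([0.569, 0.029, 0.127]))]
handle_knob [(array([273.1, 227.5]), 0.66, array([0.596, 0.017, 0.185]))]
keeper_notch [(array([239.6, 247.4]), 0.95, array([0.561, 0.097, 0.088]))]
keeper [(array([213. ,
[... 188 characters left out ...]
 [(array([202.4, 180.4]), 0.92, array([0.712, 0.182, 0.109]))]
pliers [(array([414.7, 281. ]), 0.71, array([ 0.483, -0.325, -0.003]))]
{'time_s': 0.9, 'joint_positions': array([-52.7641,  20.5448,   0.6823,  -0.0022, -70.134 , -16.5073]), 'qvel': array([-0.029 ,  0.0557, -0.0041,  0.0324,  0.0103, -0.0264]), 'tau': array([ -0.0004, -58.2359,  29.3301,   7.0026,   0.0123,   0.    ]), 'ee_pos': array([ 0.2389, -0.6313,  0.2266]), 'tool_rot': array([[-0.9353, -0.3539,  0.0001],
       [-0.3539,  0.9353, -0.    ],
       [-0.0001, -0.    , -1.    ]]), 'force': array([ 0.1282, -0.0111, -1.2745]), 'ft_torque': array([-0.0321,  0.0076,  0.0047]), 'finger_force': 0.0, 'opening': 0.08773397513001693}
```

```bash
python3 - <<'E'
from h import *
np.set_printoptions(precision=4,suppress=True)
from scipy.optimize import least_squares
S=dict(bolt_axis=(296.6,221.1),handle_knob=(285.7,198.8),keeper_notch=(299.1,241.7),keeper=(275.9,256.7))
T=dict(bolt_axis=(268.8,242.6),handle_knob=(273.1,227.5),keeper_notch=(239.6,247.4),keeper=(213,227.6))
for k in S: print(k,*tri(np.array(S[k]),np.array(T[k])))
L=dict(bolt_axis=(-.060,-.105,.109),keeper_notch=(-.094,-.045,.109),keeper=(-.06,.025,.109))
def C(p,l): 
    c,s=np.cos(p[2]),np.sin(p[2]); return np.array([p[0]+c*l[0]-s*l[1],p[1]+s*l[0]+c*l[1],l[2]])
def knob(p): return C(p,(-.06-.072*np.sin(p[4]),-.105+p[3],.109+.072*np.cos(p[4])))
def res(p):
    r=[]
    for n,D in(("side",S),("top",T)):
        for k in D: r.append(proj(n,knob(p) if k=="handle_knob" else C(p,L[k]))-D[k])
        if n=="top": r.append(proj(n,C(p,(0,0,0)))-np.array((239.7,209.8)) if 0 else np.zeros(2))
    return np.concatenate(r)
f=least_squares(res,[.65,.1,0,.01,0],loss="soft_l1");print(f.x,res(f.x)); print(knob(f.x))
np.save("p.npy",f.x)
for n in("side","top"):
    im=cv2.imread(f"pics/{n}0.png")
    for l in [*L.values(),(-.105,-.16,.085),(-.105,.16,.085),(.105,.16,.085),(.105,-.16,.085)]: cv2.circle(im,[int(round(v)) for v in proj(n,C(f.x,l))],2,(255,0,255),-1)
    cv2.circle(im,[int(round(v)) for v in proj(n,knob(f.x))],2,(255,255,0),-1)
    a=im[120:340,150:350]; im=cv2.resize(a,None,fx=2.7,fy=2.7); cv2.imwrite(f"pics/{n}0c.png",im)
a=cv2.imread("pics/side0c.png");b=cv2.imread("pics/top0c.png");
cv2.imwrite("pics/both.png",cv2.resize(np.hstack([a,b]),(800,440)))
E
```

```text
bolt_axis [0.567  0.0298 0.1102] 0.006622496246203611
handle_knob [0.5936 0.0181 0.1717] 0.006953063087953195
keeper_notch [0.5585 0.0951 0.1038] 0.003084601570868486
keeper [0.606  0.154  0.1138] 0.005276654073591043
[ 0.6583  0.1115 -0.3041 -0.0025 -0.393 ] [-2.3768  0.0505 -2.1081 -1.2933  0.7863 -1.1489  0.1006  1.3645  0.1964
  0.3647 -0.3634  0.7383 -1.0267  2.0548  0.7195 -2.0871  0.      0.    ]
[0.5952 0.0186 0.1755]
```

View pics/both.png

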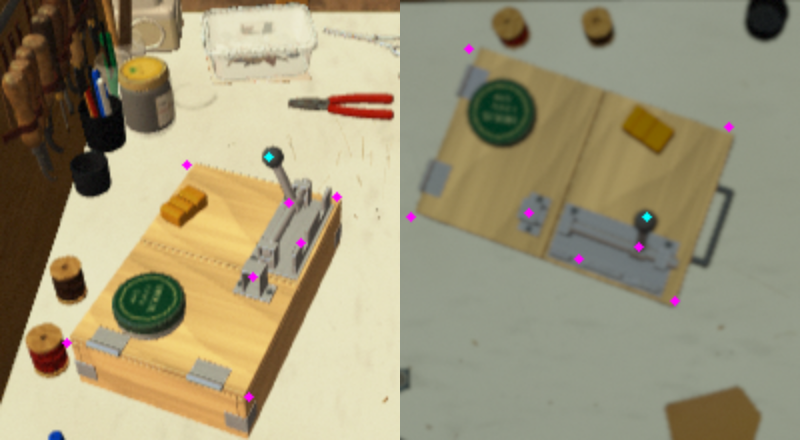

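View pics/side0.png

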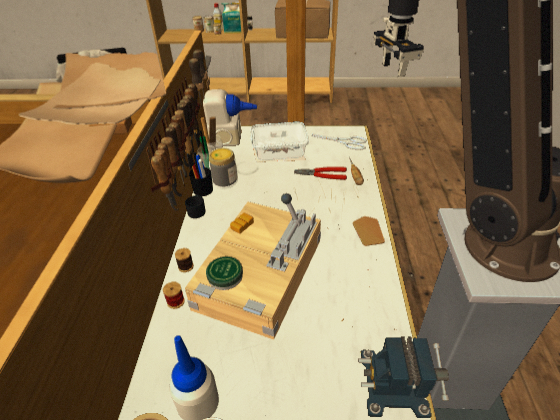

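The overlay fits the picture to a few px: knob at about (286,199) in side, and the case corners slightly off in top. I'll refine using the case-top plane from depth, then re-fit the knob.

```bash
cat >> h.py <<'E'
def C(p,l): 
    c,s=np.cos(p[2]),np.sin(p[2]); return np.array([p[0]+c*l[0]-s*l[1],p[1]+s*l[0]+c*l[1],l[2]])
def cloud(n,d):
    c,f=K(n); v,u=np.mgrid[0:420,0:560]; x=np.stack([(u-c["cx"])/f,(v-c["cy"])/f],-1)
    w=x.copy()
    for _ in range(20): w=x/(1+c["k1"]*(w**2).sum(-1,keepdims=True))
    P=np.concatenate([w*d[...,None],d[...,None]],-1)-np.array(c["t"]); return P@np.array(c["R"])
def loc(p,P): 
    c,s=np.cos(p[2]),np.sin(p[2]);q=P[...,:2]-p[:2]; return np.stack([c*q[...,0]+s*q[...,1],-s*q[...,0]+c*q[...,1],P[...,2]],-1)
E
python3 - <<'E'
from h import *
np.set_printoptions(precision=4,suppress=True)
p=np.load("p.npy")
for n in("top","side"):
    P=cloud(n,np.load(f"{n}0.npy"));q=loc(p,P)
    m=(abs(P[...,2]-.085)<.007)&(abs(q[...,0])<.13)&(abs(q[...,1])<.19)
    m=cv2.morphologyEx(m.astype(np.uint8),cv2.MORPH_OPEN,np.ones((3,3)))>0
    print(n,m.sum(),np.median(P[m][:,2]),cv2.minAreaRect(P[m][:,:2].astype(np.float32)))
    # knob: points high above case
    k=(P[...,2]>.15)&(P[...,2]<.25)&(abs(q[...,0])<.15)&(abs(q[...,1])<.19)
    print("knob",k.sum(),P[k].mean(0),P[k].max(0),P[k].min(0))
    st=(P[...,2]>.112)&(P[...,2]<.13)&(q[...,0]<0)&(abs(q[...,0])<.15)&(abs(q[...,1])<.19)
    Q=q[st]; h=np.histogram(Q[:,1],bins=np.arange(-.17,.08,.01)); print(h[0]); print(np.median(Q[Q[:,1]>0][:,:2],axis=0))
E
```

```text
top 10023 0.08502501497927895 ((0.6573230028152466, 0.10797933489084244), (0.32517650723457336, 0.21102553606033325), 70.34172058105469)
knob 134 [0.5888 0.0188 0.1812] [0.6018 0.0304 0.1912] [0.5749 0.0074 0.1503]
[ 0  6 30 58 37 35 28 31 36 33 35 24 23 29 59 34  0  1 51 50 10  0  0  0]
[-0.0589  0.0208]
side 6974 0.08509040871481036 ((0.6557807326316833, 0.10941602289676666), (0.3265247941017151, 0.21107330918312073), 70.18603515625)
knob 122 [0.587  0.0262 0.1752] [0.6013 0.034  0.1891] [0.575  0.0136 0.1506]
[ 0  2  5 35 33 15 34 26 21 22 22 21 16 15 33 51  0  0 38 40 27  0  0  0]
[-0.0623  0.0242]
```

```bash
cat >> h.py <<'E'
p=np.array([.6566,.1087,-.344])
yc=np.array([-np.sin(p[2]),np.cos(p[2]),0]); zt=np.array([0,0,-1.]); Rt=np.c_[np.cross(yc,zt),yc,zt]
def tcp(a,s,dz=0): return C(p,(-.06-.072*np.sin(a),-.105+s,.109+.072*np.cos(a)-.019+dz))
def save(fn):
    o=[]
    for n in("side","top"):
        im,_=manip.read_camera(n); x,y=[int(v) for v in proj(n,C(p,(-.07,-.06,.13)))]
        o.append(cv2.resize(im[y-75:y+75,x-66:x+67],(399,450),interpolation=cv2.INTER_CUBIC))
    cv2.imwrite(fn,np.hstack(o))
E
python3 - <<'E'
from h import *
np.set_printoptions(precision=4,suppress=True)
print(tcp(-.36,0),manip.inverse_kinematics(tcp(-.36,0,.1),Rt))
manip.move_pose(tcp(-.36,0,.09),Rt)
manip.command_gripper(.06,12)
manip.move_l(tcp(-.36,0),rate=.1)
s=manip.get_state();print(s["ee_pos"],s["force"],s["time_s"])
save("pics/a.png")
E
```

```text
[0.5886 0.0215 0.1574] [  21.1002   11.4337   -7.8413    0.      -70.725  -130.8099]
[0.5891 0.0216 0.1581] [ 1.0799 -0.2684  0.8716] 5.2667
```

View pics/a.png

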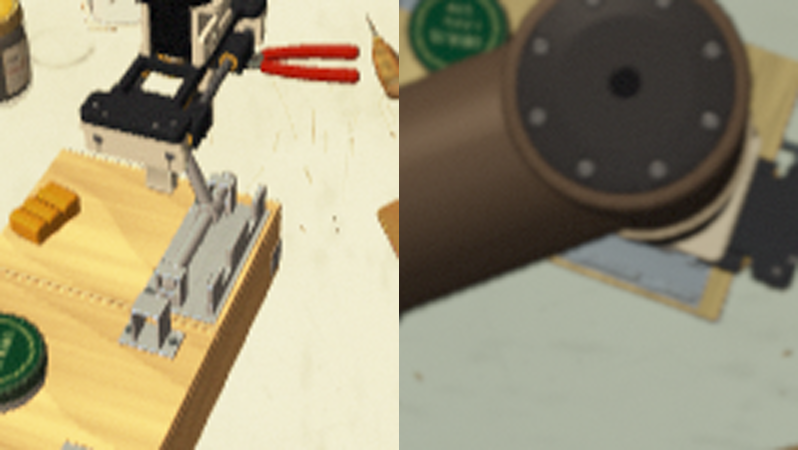

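The side crop shows the lever (200,180) running up behind the near fingertip (165,175), and the knob is hidden there. I'll close and check that the opening comes to about 26 mm.

```bash
python3 - <<'E'
from h import *
np.set_printoptions(precision=4,suppress=True)
x,y=[int(v) for v in proj("side",C(p,(-.07,-.06,.13)))]
for P in (tcp(-.36,0)+[0,0,.019], C(p,(-.06,-.105,.109)), tcp(-.36,0)+yc*.03): print((proj("side",P)-[x-66,y-75])*3)
manip.command_gripper(.01,12)
s=manip.get_state();print(s["opening"],s["finger_force"],s["force"],s["time_s"])
E
```

```text
[177.8674 138.0763]
[207.6008 208.1842]
[164.258  179.2236]
0.024796900056001495 11.99997290968895 [-0.7451 -1.8455  0.8306] 6.0333
```

```bash
python3 - <<'E'
from h import *
np.set_printoptions(precision=4,suppress=True)
def st(l):
    s=manip.get_state();q=loc(p,s["ee_pos"]);print(l,q,"F",np.r_[s["force"][:2]@Rt[:2,0],s["force"][:2]@Rt[:2,1],s["force"][2]],s["opening"],round(s["time_s"],2));return s
st(0)
manip.move_l(tcp(-.36,.054),rate=.06); st(54)
for d in np.arange(.057,.072,.002):
    manip.move_l(tcp(-.36,d),rate=.05); s=st(d)
    if s["force"][:2]@yc[:2]<-9: break
save("pics/b.png")
E
```

```text
0 [-0.0347 -0.1052  0.1574] F [ 0.0791 -1.9886  0.8306] 0.024796900056001495 6.03
54 [-0.0346 -0.0503  0.1574] F [-0.083   2.0636  0.1773] 0.024759555698774926 7.08
0.057 [-0.0346 -0.0481  0.1574] F [0.6136 0.2537 0.791 ] 0.024793205402506673 7.33
0.059000000000000004 [-0.0347 -0.0466  0.1574] F [-1.1976 -4.6063  2.3533] 0.02519445862475413 7.58
0.061000000000000006 [-0.0349 -0.0462  0.1574] F [ -1.2483 -10.0162   3.9022] 0.024851702333952733 7.83
```

View pics/b.png

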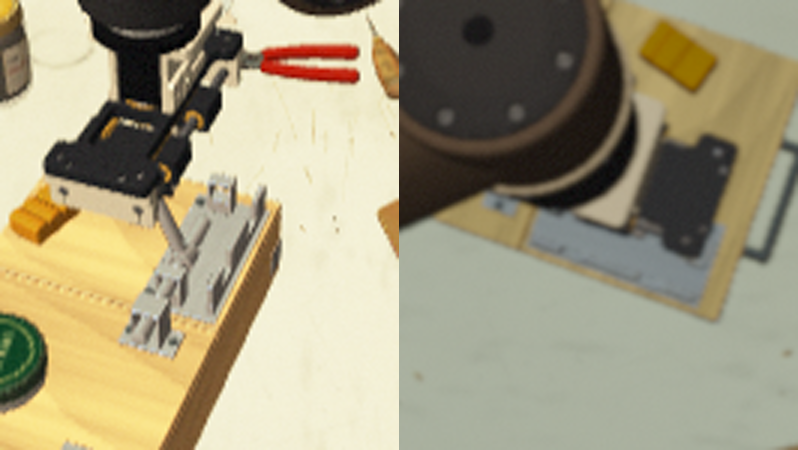

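The bolt end now shows in the keeper at (150,330), and the stop force is there. Next I swing the handle down along its arc.

```bash
python3 - <<'E'
from h import *
np.set_printoptions(precision=3,suppress=True)
for a in np.linspace(-.2,1.45,12):
    manip.move_l(tcp(a,.0595),rate=.06)
    s=manip.get_state();q=loc(p,s["ee_pos"]);F=np.r_[s["force"][:2]@Rt[:2,0],s["force"][:2]@Rt[:2,1],s["force"][2]]
    print(round(a,2),q,F,s["opening"],round(s["time_s"],2))
    if abs(F[2])>25 or abs(F[0])>25: print("stop");break
save("pics/c.png")
E
```

```text
-0.2 [-0.046 -0.046  0.161] [-0.562 -5.85   2.917] 0.02479983180521052 8.28
-0.05 [-0.057 -0.046  0.162] [-0.515 -7.095  3.986] 0.02515491479156312 8.61
0.1 [-0.068 -0.046  0.162] [-0.245 -7.235  3.974] 0.02487662736544201 8.94
0.25 [-0.078 -0.046  0.16 ] [ 0.782 -6.626  3.613] 0.025164394329127433 9.28
0.4 [-0.089 -0.046  0.156] [ 0.649 -6.268  4.799] 0.025035314838909625 9.61
0.55 [-0.099 -0.046  0.151] [ 2.886 -5.554  2.958] 0.02489239256864405 9.94
0.7 [-0.108 -0.046  0.145] [ 1.695 -5.929  1.553] 0.025176742457743463 10.28
0.85 [-0.115 -0.046  0.137] [ 1.691 -6.042  2.681] 0.025312269484568807 10.61
1.0 [-0.121 -0.046  0.128] [ 2.723 -5.616  1.53 ] 0.024806582932207742 10.94
1.15 [-0.126 -0.046  0.119] [ 1.437 -6.033  1.031] 0.024724606414749942 11.28
1.3 [-0.13  -0.046  0.109] [ 2.319 -5.396  0.473] 0.02497045472180533 11.61
1.45 [-0.132 -0.046  0.098] [ 1.932 -4.837 -0.757] 0.02473141490487883 11.94
```

View pics/c.png

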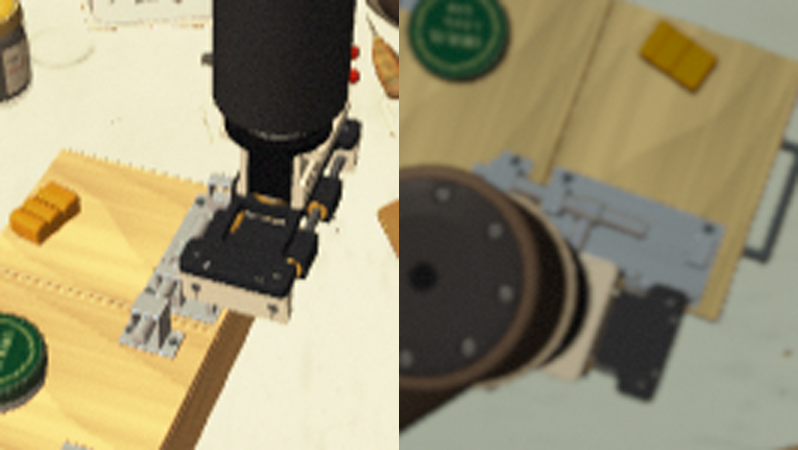

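The lever went past 1.1 rad with no resistance, so it is in the notch. I'll seat it, release, withdraw and check.

```bash
python3 - <<'E'
from h import *
np.set_printoptions(precision=3,suppress=True)
manip.move_l(tcp(1.5,.0587,-.002),rate=.04)
s=manip.get_state();print(s["ee_pos"],s["force"])
manip.command_gripper(.05)
manip.move_l(tcp(1.5,.0587,.13),rate=.12)
s=manip.get_state()["ee_pos"]
manip.move_pose(np.array([.40,-.30,.28]),Rt)
manip.hold(.3); save("pics/d.png")
_,d=manip.read_camera("top")
q=loc(p,cloud("top",d)); m=(q[...,0]<-.112)&(q[...,0]>-.15)&(q[...,1]>-.14)&(q[...,1]<.02)&(q[...,2]>.09)&(q[...,2]<.2)
print(m.sum(),np.median(q[m],0),q[m].max(0),manip.get_state()["time_s"],manip.get_state()["force"])
E
```

```text
[0.516 0.109 0.093] [-5.493 -1.432 -0.05 ]
129 [-0.129 -0.048  0.122] [-0.112 -0.035  0.129] 16.2833 [ 0.066 -0.173  0.266]
```

View pics/d.png

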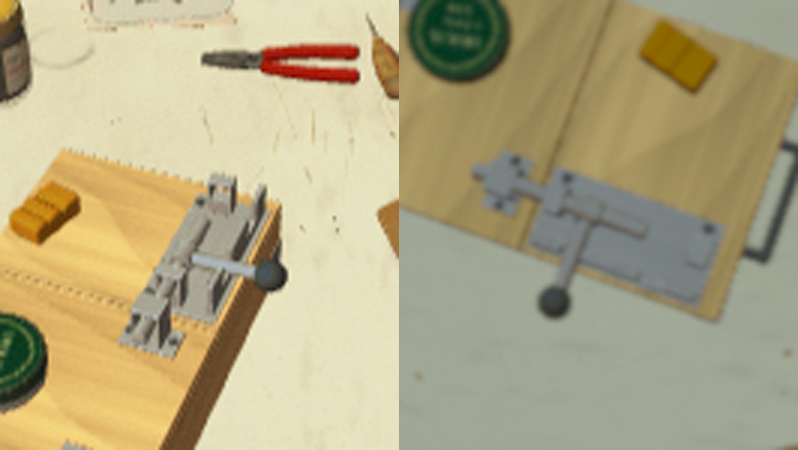

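The picture shows the bolt through the keeper and the handle lying in the notch nearest the flap (knob at (270,275) in side). The knob's top is at z ≈ 0.128, so the angle is about 1.48 rad. Handing in.

```bash
python3 -c "
from cell import manip
print(manip.hand_in())"
```

```text
the job is handed in; nothing more can be done
None
```

The bolt is fully across through the keeper, its handle lies in the notch nearest the flap at about 1.48 rad, and the job is handed in; in the last picture the flap looked shut and the wax block, tin and pliers did not look moved.

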